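# Load the seed carousel, turn it to the front and hold it

### The job

Stand the knobbed seed tin upright and centred on the empty narrow stand of the seed carousel, while the stand is still turned away from the front; set the tin down and let go of it, do not drop it. Then take the carousel by its upright handle and turn it until the tin stands in line with the fixed pointer on the front of the base. Finish with the gripper still holding the handle, keeping the carousel still for sowing (do not let go), and leave everything else on the bench where it is.

Things in the scene. Friction and masses are not known exactly. Their poses are not given: they have to be found in the camera images.
- tin: Loose round aluminium seed tin, 48 mm in diameter, with a small lid knob: its straight wall is 62 mm high, the 16 mm ball knob on top reaches 85 mm. About 0.13 to 0.25 kg. Stands upright on the bench at the start, to the left or right of the carousel. Origin: centre of its underside, z up.
- base: Fixed carousel base on the bench: dark steel disc 170 mm across. A fixed steel pointer runs out along its own -x, roughly towards the robot: flat bar 16 mm wide, 10 mm high, with an upright tip 46 mm high, 180 mm from the axis, just outside the turning disc. Origin: on the turning axis, at bench height.
- carousel: Plywood disc, 260 mm across, top 45 mm above the bench; turns endlessly about the vertical axis through its origin (30 mm up), light friction 0.05 N m, stays where left. In its frame (mm): stand at (-95, 0), handle at (110, 0), opposite. Also fixed on it: two jars, 52 and 60 mm wide, at (15, 84) and (15, -84), tops at most 115 mm above the bench; 24 mm centre post, top 90 mm above the bench.
- handle: Upright round wooden handle on the disc (a sleeve that spins freely on its own pin, so it can turn in the grip), 16 mm in diameter (24 mm over its lowest 6 mm), 90 mm tall, standing 45 to 135 mm above the bench, opposite the stand. Origin: centre of its foot, at the top of the disc (45 mm above the bench).
- stand_top (a point): Centre of the flat top of the empty stand fixed on the disc: a thin post with a flat round wooden cap 36 mm in diameter (no rim), 85 mm above the bench, 95 mm from the axis. The tin's underside goes here.
- front_spot (a point): Fixed point above the pointer of the base, 95 mm from the axis and 85 mm above the bench: where the centre of the stand's top is when the tin is in line with the pointer.
- plain_jar: Bystander: loose glass jar with a flat lid and no knob, 56 mm in diameter, 85 mm high, standing on the other side of the carousel from the tin. Origin: centre of its underside. Leave alone.
- trowel: Bystander: hand trowel lying flat, about 270 mm long, handle towards its own -x, under 30 mm high. Origin: where shank meets blade, at bench height. Leave alone.
- clay_pot: Bystander: terracotta pot, 80 mm across, 70 mm high. Origin: centre of its underside. Leave alone.
- mist_bottle: Bystander: white bottle, 68 mm in diameter, 190 mm high. Origin: centre of its underside. Leave alone.
- tamper: Bystander: wooden soil tamper, block 60 x 90 x 20 mm with a knob, 64 mm high in all. Origin: centre of its underside. Leave alone.
- mug: Bystander: white mug, 80 mm across, 90 mm high, handle to its own +y. Origin: centre of its underside. Leave alone.
- deep_pot: Bystander: black plastic pot, 100 mm across, 90 mm high. Origin: centre of its underside. Leave alone.
Not all that is in view belongs to the job. Leave any purple or red look-alike of the tin alone.

How it is judged:
By the outcome, as a careful person would: the job done as asked, in the order asked, and still so for the second after the job is handed in, while the arm keeps its last pose, push and grip.
It also fails if it takes over 72 s, if anything falls off the work surface, if the arm or the gripper's body presses on something with over 40 N, if the wrist force passes 120 N, or if a joint passes its speed limit or range.

### The arm

A 6-joint arm with a two-finger parallel gripper is mounted at the origin on the work surface. World frame = base frame: x ahead of the robot, y to its left, z up, the work surface at z = 0. Lengths are in m, angles in degrees, forces in N, time in s.
With the tool pointing down it reaches from about 0.4 to 0.825 m from the base axis. Payload 7 kg.
Tool frame: the origin (TCP) lies midway between the tips of the shut fingers; the grasp point (between the pads) lies 19 mm behind it (ctrl.hold_point_z is the distance from the TCP to the grasp point, in m); z points along the fingers, y is the line along which they close (so a half turn about z gives the same grasp; the last joint's range is limited). The gripper opens to 88 mm and grips with 3 to 60 N. Pads are 19 mm wide; open, the fingers measure 130 mm over their backs; the gripper's body (78 mm by 193 mm) begins 47 mm behind the grasp point.
Start: joints at [88.069, 20.546, 0.682, 0, -70.136, -16.507], TCP at [0.213, 0.64, 0.227] pointing down, gripper open.
Joint ranges: [-176.03, 176.03], [-82.01, 121.73], [-58.28, 71.71], [-173.87, 95.51], [-174.79, -0.11], [-173.66, 173.66]. Speed limits (degrees/s): [136.94, 136.94, 172.46, 180, 180, 180].

### API

Orientations are given as [roll, pitch, yaw] about the fixed x, y, z axes, in that order (R = Rz(yaw) Ry(pitch) Rx(roll)).
In Python, from plant import ctrl gives the robot as it stands.
- The arm moves only by the tool apply_moves, never from a script. Its argument "deltas" is a list of rows, each an object with "fingers": the finger opening in mm, from 0 to 87.6; "delta_pos": the shift along the tool's x, y, z in mm, a list of three; "angular": the turn, a rotation vector about the tool's x, y, z in degrees, a list of three. A call has 1 to 10 rows; each row is the pose to reach, as a shift and turn from the pose commanded when the call began, along the tool's axes at that moment; what a row does not reach only later rows make up. A row lasts 1/10 s, in which the tool goes at most 50 mm and 8.59 degrees, less where a joint would pass 70% of its speed; a pose out of reach is approached as far as the arm can. A call with a gripper value outside its range is refused whole. The fingers move at their own pace and stop on an object; the grip force is fixed at half the most. Time passes only in rows, so rows that repeat a pose let the fingers close. It gives the time, the measured TCP pose, the force, the opening and the grip force at its end, in the units of the state.
- ctrl.get_obs(): the state, without advancing time (a new reading comes with each control period).
- ctrl.snapshot(name): name is "scene" or "top" or "wrist"; returns the picture (420x560x3 uint8, red, green, blue); there is no depth.
- ctrl.camera_params(name): a dict with "fx", "fy", "cx", "cy" (pixels), "cam_to_world" (4x4, takes a point from camera to world coordinates); the wrist camera has in their place "mount" (4x4, takes a point from camera to tool coordinates, whose origin is the TCP and whose axes are the flange's). Camera axes: x right, y up, looking along -z (the intrinsics and any distortion apply to the point x, -y, -z); pixel columns grow to the right and rows downward; lengths in m; the calibration is good to about 2 mm. The wrist camera is an equidistant fisheye: a pixel r from the principal point sees the ray r / f radians off the axis. A picture is of the moment at which its call begins: read the wrist's pose just before it. camera_params takes no time and is no camera call.
- ctrl.close_job(): hands the job in; it is judged then, once.
The state is a dict: "clock": time; "joint_pos": joint angles; "qvel": joint speeds; "tau": joint torques, N m; "tool_pos": TCP position; "orientation": TCP orientation; "force": force on the tool from outside, world axes, zero at the start; "moment": the same for the moment, N m; "opening": finger opening in m; "gripper_force": force on a finger pad.
Only numpy, scipy, OpenCV 4.12 (cv2) and the standard library are available. Lean on these libraries where they do the work, as an engineer would, in place of code of your own. Each camera call takes 0.05 s, during which the arm holds its last target. There are 200 camera calls.

## Working session

There is one attempt and no reset: what is moved stays moved. The work goes in short steps, Python scripts to look and compute and a tool call to move; the robot and the scene stay as the last step left them, time stands still between calls to the robot, and variables do not carry over. Pictures are saved under pics/ and viewed, at most 12 in all, crops included, and the job is handed in when it is done.

Besides the shell and the picture viewer there is one more tool, called after "Emit:" by a JSON object that holds its "name" and its "arguments", one argument or row to a line. apply_moves: Moves the arm, as the interface text tells. Its arguments: {"type":"object","properties":{"deltas":{"type":"array"}},"required":["deltas"]}

```bash
mkdir -p pics; ls
python3 - <<'E'
from plant import ctrl
import cv2,numpy as np
a=ctrl.snapshot("scene");b=ctrl.snapshot("top")
for n,i in(("scene",a),("top",b)):
    cv2.imwrite(f"pics/{n}.png",i[:,:,::-1])
    p=ctrl.camera_params(n);print(n,{k:np.round(v,4).tolist() if not isinstance(v,str) else v for k,v in p.items()})
print(ctrl.camera_params("wrist"));print(ctrl.get_obs(),ctrl.hold_point_z)
E
```

```text
pics
scene {'fx': 482.4173, 'fy': 482.4173, 'cx': 283.027, 'cy': 206.2986, 'cam_to_world': [[0.782, -0.4678, 0.4118, 1.1491], [0.6232, 0.5851, -0.5189, -0.8075], [0.0018, 0.6625, 0.7491, 1.2798], [0.0, 0.0, 0.0, 1.0]]}
top {'fx': 454.785, 'fy': 454.785, 'cx': 271.413, 'cy': 205.605, 'cam_to_world': [[-0.0016, 0.9924, -0.123, 0.3208], [-1.0, -0.0023, -0.005, 0.0279], [-0.0052, 0.123, 0.9924, 1.7028], [0.0, 0.0, 0.0, 1.0]]}
{'fx': 325.19226210127806, 'fy': 325.19226210127806, 'cx': 282.56332191625654, 'cy': 204.44409672394687, 'mount': array([[-8.82811079e-04,  9.61601534e-01,  2.74448010e-01,
         7.25046934e-02],
       [ 9.99998510e-01,  1.25595783e-03, -1.18390806e-03,
        -8.16087291e-04],
       [-1.48314294e-03,  2.74446556e-01, -9.61601210e-01,
        -1.57869702e-01],
       [ 0.00000000e+00,  0.00000000e+00,  0.00000000e+00,
         1.00000000e+00]])}
{'clock': 0.1, 'joint_pos': array([ 8.80676326e+01,  2.05864157e+01,  6.40714757e-01, -1.89948235e-02,
       -7.01348803e+01, -1.65068983e+01]), 'qvel': array([ 0.05619862, -0.07986258,  0.05528596,  0.01893471, -0.06546178,
        0.03666966]), 'tau': array([-1.25208488e-03, -5.84157479e+01,  2.93755299e+01,  7.01562569e+00,
        1.01411686e-02, -5.35088816e-05]), 'tool_pos': array([0.21338214, 0.63994134, 0.22573559]), 'orientation': array([ 1.79917666e+02, -5.77636474e-03, -1.84457287e+01]), 'force': array([-0.28460196,  0.59380066,  0.89205834]), 'moment': array([ 0.0060332 ,  0.01193519, -0.047832  ]), 'gripper_force': 0.0, 'opening': 0.08729975642341453} 0.0188
```

View pics/top.png

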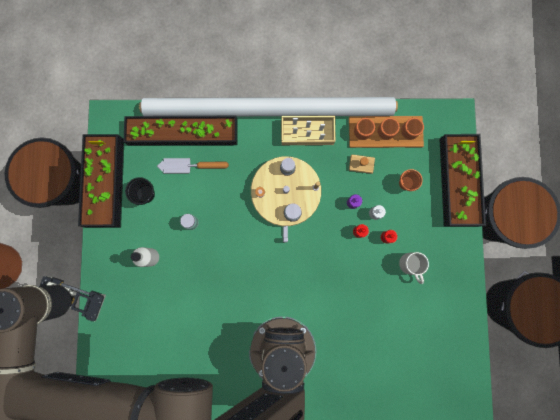

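View pics/scene.png

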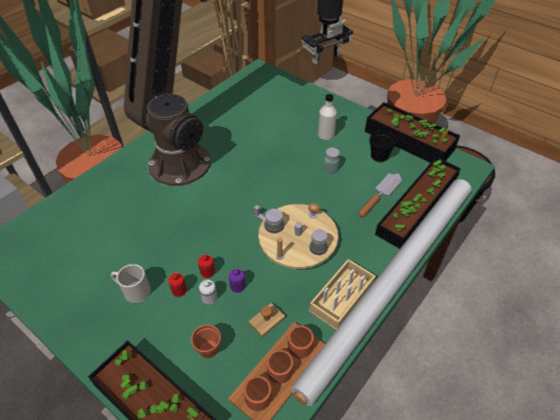

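```bash
cat > h.py <<'E'
from plant import ctrl
import numpy as np, cv2
from scipy.spatial.transform import Rotation as R
def ray(n,u,v,pose=None):
    p=ctrl.camera_params(n); x=(u-p["cx"])/p["fx"]; y=(v-p["cy"])/p["fy"]
    if n=="wrist":
        r=np.hypot(x,y); s=np.sin(r)/r if r>1e-9 else 1
        d=np.array([x*s,-y*s,-np.cos(r)]); T=pose@p["mount"]
    else: d=np.array([x,-y,-1]); T=p["cam_to_world"]
    return T[:3,3],T[:3,:3]@d
def at(n,u,v,z,pose=None):
    o,d=ray(n,u,v,pose); return o+d*(z-o[2])/d[2]
def tcp():
    o=ctrl.get_obs(); T=np.eye(4); T[:3,:3]=R.from_euler("xyz",o["orientation"],degrees=True).as_matrix(); T[:3,3]=o["tool_pos"]; return T
def proj(n,P,pose=None):
    p=ctrl.camera_params(n); T=pose@p["mount"] if n=="wrist" else p["cam_to_world"]
    c=T[:3,:3].T@(np.array(P)-T[:3,3]); x,y,z=c[0],-c[1],-c[2]
    if n=="wrist":
        r=np.hypot(x,y); s=np.arctan2(r,z)/r
    else: s=1/z
    return p["cx"]+p["fx"]*x*s,p["cy"]+p["fy"]*y*s
def delta(pos,rpy,T=None):
    "shift mm & rotvec deg in tool axes to reach pos,rpy"
    T=tcp() if T is None else T; Q=R.from_euler("xyz",rpy,degrees=True).as_matrix(); A=T[:3,:3]
    return np.round(A.T@(np.array(pos)-T[:3,3])*1000,1), np.round(np.degrees(R.from_matrix(A.T@Q).as_rotvec()),2)
E
python3 - <<'E'
from h import *
for k,u,v,z in [("tin knob",378,212,.08),("red1",361,231,.08),("red2",389,236,.08),("purple",355,201,.08),("disc L",251,190,.045),("disc R",321,190,.045),("disc T",286,157,.045),("disc B",286,224,.045),("post",285.5,189,.09),("cap",259,191,.085),("handle top",316,186,.135),("pointer",285,238,.03),("plainjar",188,222,.085)]:
    print(k,at("top",u,v,z).round(3))
for k,u,v,z in [("tin knob",207,281,.08),("cap",314,208,.085),("post",298,226,.09),("handle top",279,238,.135)]: print(k,at("scene",u,v,z).round(3))
a=cv2.imread("pics/top.png")[140:260,240:410];b=cv2.imread("pics/scene.png")[190:310,160:350]
a=cv2.resize(a,None,fx=4,fy=4,interpolation=2);b=cv2.resize(b,None,fx=4,fy=4,interpolation=2)
cv2.imwrite("pics/a.png",a);cv2.imwrite("pics/b.png",b)
E
```

```text
tin knob [ 0.498 -0.346  0.08 ]
red1 [ 0.43  -0.283  0.08 ]
red2 [ 0.412 -0.383  0.08 ]
purple [ 0.538 -0.265  0.08 ]
disc L [0.584 0.111 0.045]
disc R [ 0.584 -0.147  0.045]
disc T [ 0.708 -0.018  0.045]
disc B [ 0.458 -0.017  0.045]
post [ 0.581 -0.015  0.09 ]
cap [0.574 0.081 0.085]
handle top [ 0.584 -0.12   0.135]
pointer [ 0.408 -0.013  0.03 ]
plainjar [0.463 0.334 0.085]
tin knob [ 0.498 -0.343  0.08 ]
cap [0.577 0.078 0.085]
post [ 0.584 -0.019  0.09 ]
handle top [ 0.589 -0.121  0.135]
```

View pics/a.png

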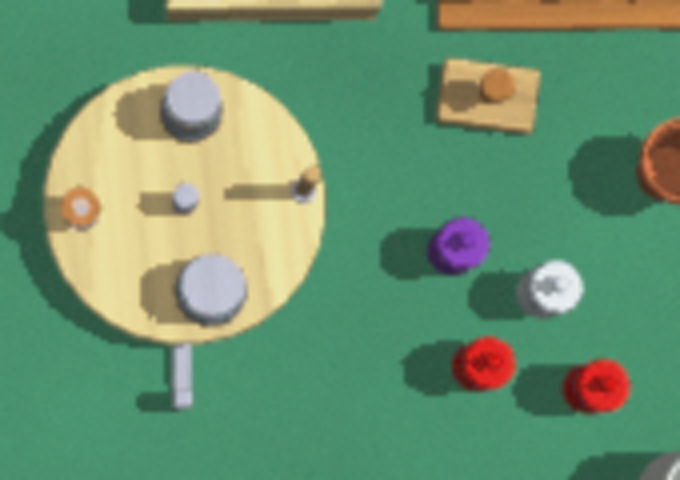

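The top view shows the silver tin at (378,212), with the red and purple look-alikes around it. The stand cap is at (259,191), the handle top at (316,186) and the pointer at (285,235). Positions from both cameras agree within about 5 mm, so I'm setting out.

Run:
```python
from h import *
T=tcp()
def go(p,y):
    global T
    print(delta(p,[180,0,y],T)); T=np.eye(4);T[:3,:3]=R.from_euler("xyz",[180,0,y],degrees=True).as_matrix();T[:3,3]=p
go([.5,.35,.3],-93);go([.55,-.05,.3],-169);go([.498,-.345,.22],-169)
```

```text
(array([363.6, 184.5, -74. ]), array([ 7.000e-02, -6.000e-02,  7.455e+01]))
(array([396.8, -70.9,  -0. ]), array([ 0., -0., 76.]))
(array([ 107.3, -279.7,   80. ]), array([0., 0., 0.]))
```

Emit:
{"name": "apply_moves", "arguments": {
  "deltas": [
    {"fingers":70,"delta_pos":[36,18,-30],"angular":[0,0,8]},
    {"fingers":70,"delta_pos":[76,38,-55],"angular":[0,0,16]},
    {"fingers":70,"delta_pos":[116,58,-74],"angular":[0,0,24]},
    {"fingers":70,"delta_pos":[157,79,-74],"angular":[0,0,32]},
    {"fingers":70,"delta_pos":[198,100,-74],"angular":[0,0,40]},
    {"fingers":70,"delta_pos":[239,121,-74],"angular":[0,0,48]},
    {"fingers":70,"delta_pos":[280,142,-74],"angular":[0,0,56]},
    {"fingers":70,"delta_pos":[321,163,-74],"angular":[0,0,64]},
    {"fingers":70,"delta_pos":[364,185,-74],"angular":[0,0,72]},
    {"fingers":70,"delta_pos":[364,185,-74],"angular":[0,0,74.5]}
  ]
}}

```text
clock: 1.1
tool_pos: [0.5031, 0.3456, 0.3001]
orientation: [180.0, -0.1, -93.5]
force: [-0.1, 0.4, 0.5]
opening: 0.0702
gripper_force: 0.0
```

Emit:
{"name": "apply_moves", "arguments": {
  "deltas": [
    {"fingers":70,"delta_pos":[44,-8,0],"angular":[0,0,8.4]},
    {"fingers":70,"delta_pos":[88,-16,0],"angular":[0,0,16.8]},
    {"fingers":70,"delta_pos":[132,-24,0],"angular":[0,0,25]},
    {"fingers":70,"delta_pos":[176,-32,0],"angular":[0,0,33.5]},
    {"fingers":70,"delta_pos":[220,-40,0],"angular":[0,0,42]},
    {"fingers":70,"delta_pos":[264,-48,0],"angular":[0,0,50]},
    {"fingers":70,"delta_pos":[308,-56,0],"angular":[0,0,58.5]},
    {"fingers":70,"delta_pos":[352,-64,0],"angular":[0,0,67]},
    {"fingers":70,"delta_pos":[396,-71,0],"angular":[0,0,75]},
    {"fingers":70,"delta_pos":[397,-71,0],"angular":[0,0,76]}
  ]
}}

```text
clock: 2.1
tool_pos: [0.5505, -0.0546, 0.3001]
orientation: [-180.0, -0.1, -169.5]
force: [-0.4, -0.5, -0.8]
opening: 0.0701
gripper_force: 0.0
```

Emit:
{"name": "apply_moves", "arguments": {
  "deltas": [
    {"fingers":70,"delta_pos":[18,-46,0],"angular":[0,0,0]},
    {"fingers":70,"delta_pos":[36,-92,0],"angular":[0,0,0]},
    {"fingers":70,"delta_pos":[54,-138,10],"angular":[0,0,0]},
    {"fingers":70,"delta_pos":[72,-184,30],"angular":[0,0,0]},
    {"fingers":70,"delta_pos":[90,-230,50],"angular":[0,0,0]},
    {"fingers":70,"delta_pos":[107,-270,70],"angular":[0,0,0]},
    {"fingers":70,"delta_pos":[107,-280,80],"angular":[0,0,0]},
    {"fingers":70,"delta_pos":[107,-280,80],"angular":[0,0,0]},
    {"fingers":70,"delta_pos":[107,-280,80],"angular":[0,0,0]}
  ]
}}

```text
clock: 3.0
tool_pos: [0.4996, -0.3455, 0.2203]
orientation: [180.0, -0.0, -169.0]
force: [0.3, 0.6, -0.0]
opening: 0.0698
gripper_force: 0.0
```

Run:
```python
from h import *
T=tcp();o=ctrl.get_obs();print(o["tool_pos"].round(4),o["orientation"].round(2),o["joint_pos"].round(1),o["clock"],o["opening"])
np.save("T1.npy",T);cv2.imwrite("pics/w1.png",ctrl.snapshot("wrist")[:,:,::-1])
print(proj("wrist",[.498,-.345,.08],T),proj("wrist",[.498,-.345,.062],T))
```

```text
[ 0.4996 -0.3455  0.2203] [ 1.7997e+02 -5.0000e-02 -1.6896e+02] [-16.3  14.5  -8.7  -0.  -66.8 -62.7] 3.0 0.06983484017159805
(np.float64(282.2632928595605), np.float64(193.0631464101099)) (np.float64(282.28438079318573), np.float64(188.78575331319405))
```

View pics/w1.png

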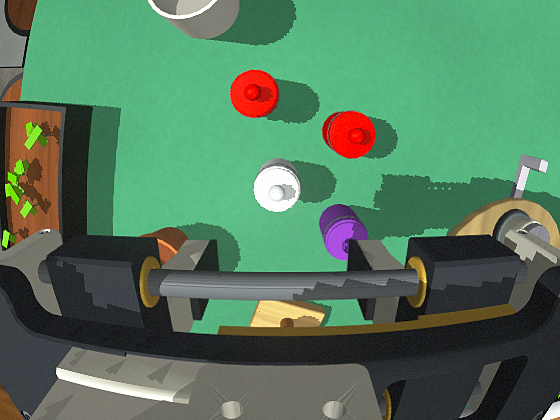

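The silver knob is at (278,192), a few pixels off the prediction. Fingers straddle it and the look-alikes are clear of them.

Run:
```python
from h import *
T=np.load("T1.npy")
k=at("wrist",278,192,.077,T);l=at("wrist",277.5,186,.062,T);print(k,l)
print(delta([*((k+l)/2)[:2],.027],[180,0,-169]))
```

```text
[ 0.49846969 -0.34904863  0.077     ] [ 0.49611239 -0.35021711  0.062     ]
(array([  3.7,  -3.9, 194. ]), array([-0.01,  0.02,  0.1 ]))
```

Emit:
{"name": "apply_moves", "arguments": {
  "deltas": [
    {"fingers":70,"delta_pos":[3,-4,40],"angular":[0,0,0]},
    {"fingers":70,"delta_pos":[3,-4,80],"angular":[0,0,0]},
    {"fingers":70,"delta_pos":[3,-4,120],"angular":[0,0,0]},
    {"fingers":70,"delta_pos":[3,-4,155],"angular":[0,0,0]},
    {"fingers":70,"delta_pos":[3,-4,180],"angular":[0,0,0]},
    {"fingers":70,"delta_pos":[3,-4,193],"angular":[0,0,0]},
    {"fingers":70,"delta_pos":[3,-4,193],"angular":[0,0,0]},
    {"fingers":70,"delta_pos":[3,-4,193],"angular":[0,0,0]}
  ]
}}

```text
clock: 3.85
tool_pos: [0.4987, -0.3501, 0.029]
orientation: [-179.9, 0.1, -168.9]
force: [0.0, -0.2, 1.3]
opening: 0.0701
gripper_force: 0.0
```

Emit:
{"name": "apply_moves", "arguments": {
  "deltas": [
    {"fingers":40,"delta_pos":[0,0,0],"angular":[0,0,0]},
    {"fingers":40,"delta_pos":[0,0,0],"angular":[0,0,0]},
    {"fingers":40,"delta_pos":[0,0,0],"angular":[0,0,0]},
    {"fingers":40,"delta_pos":[0,0,0],"angular":[0,0,0]},
    {"fingers":40,"delta_pos":[0,0,0],"angular":[0,0,0]},
    {"fingers":40,"delta_pos":[0,0,0],"angular":[0,0,0]},
    {"fingers":40,"delta_pos":[0,0,0],"angular":[0,0,0]}
  ]
}}

```text
clock: 4.55
tool_pos: [0.498, -0.3507, 0.0285]
orientation: [-179.9, 0.1, -168.9]
force: [-1.0, 0.9, 5.9]
opening: 0.0473
gripper_force: 30.0
```

Run:
```python
from h import *
T=tcp();print(delta([.50,-.35,.2585],[180,0,-169],T)); T[2,3]=.2585
print(delta([.636,.16,.2585],[180,0,-126],T))
```

```text
(array([  -2.4,    0. , -230. ]), array([-0.06,  0.07,  0.07]))
(array([-2.336e+02,  4.747e+02, -2.000e-01]), array([-8.000e-02,  4.000e-02, -4.293e+01]))
```

Emit:
{"name": "apply_moves", "arguments": {
  "deltas": [
    {"fingers":40,"delta_pos":[0,0,-10],"angular":[0,0,0]},
    {"fingers":40,"delta_pos":[0,0,-30],"angular":[0,0,0]},
    {"fingers":40,"delta_pos":[0,0,-65],"angular":[0,0,0]},
    {"fingers":40,"delta_pos":[0,0,-105],"angular":[0,0,0]},
    {"fingers":40,"delta_pos":[0,0,-145],"angular":[0,0,0]},
    {"fingers":40,"delta_pos":[0,0,-185],"angular":[0,0,0]},
    {"fingers":40,"delta_pos":[0,0,-215],"angular":[0,0,0]},
    {"fingers":40,"delta_pos":[0,0,-230],"angular":[0,0,0]},
    {"fingers":40,"delta_pos":[0,0,-230],"angular":[0,0,0]}
  ]
}}

```text
clock: 5.45
tool_pos: [0.4981, -0.3506, 0.2606]
orientation: [-179.9, 0.2, -168.9]
force: [0.0, 1.3, -2.1]
opening: 0.0474
gripper_force: 30.0
```

Emit:
{"name": "apply_moves", "arguments": {
  "deltas": [
    {"fingers":40,"delta_pos":[-8,17,0],"angular":[0,0,-1.5]},
    {"fingers":40,"delta_pos":[-25,50,0],"angular":[0,0,-5]},
    {"fingers":40,"delta_pos":[-45,91,0],"angular":[0,0,-9]},
    {"fingers":40,"delta_pos":[-66,134,0],"angular":[0,0,-13]},
    {"fingers":40,"delta_pos":[-87,177,0],"angular":[0,0,-17]},
    {"fingers":40,"delta_pos":[-108,220,0],"angular":[0,0,-21]},
    {"fingers":40,"delta_pos":[-129,263,0],"angular":[0,0,-25]},
    {"fingers":40,"delta_pos":[-150,306,0],"angular":[0,0,-29]},
    {"fingers":40,"delta_pos":[-171,349,0],"angular":[0,0,-33]},
    {"fingers":40,"delta_pos":[-190,387,0],"angular":[0,0,-36]}
  ]
}}

```text
clock: 6.45
tool_pos: [0.6089, 0.0682, 0.2559]
orientation: [179.9, -0.1, -132.8]
force: [1.0, -0.4, -1.3]
opening: 0.0477
gripper_force: 30.0
```

Run:
```python
from h import *
T=tcp();print(delta([.636,.16,.2595],[180,0,-126],T))
```

```text
(array([-85.8,  42.4,  -3.7]), array([ 0.1 , -0.1 , -6.76]))
```

Emit:
{"name": "apply_moves", "arguments": {
  "deltas": [
    {"fingers":40,"delta_pos":[-25,12,0],"angular":[0,0,-2]},
    {"fingers":40,"delta_pos":[-50,25,0],"angular":[0,0,-4]},
    {"fingers":40,"delta_pos":[-72,36,0],"angular":[0,0,-6]},
    {"fingers":40,"delta_pos":[-83,41,0],"angular":[0,0,-6.5]},
    {"fingers":40,"delta_pos":[-83,41,0],"angular":[0,0,-6.5]},
    {"fingers":40,"delta_pos":[-83,41,0],"angular":[0,0,-6.5]},
    {"fingers":40,"delta_pos":[-83,41,0],"angular":[0,0,-6.5]}
  ]
}}

```text
clock: 7.15
tool_pos: [0.6359, 0.1538, 0.2575]
orientation: [180.0, -0.0, -126.5]
force: [-0.2, -0.4, -1.4]
opening: 0.0479
gripper_force: 30.0
```

Run:
```python
from h import *
T=tcp();o=ctrl.get_obs();print(o["tool_pos"].round(4),o["orientation"].round(2))
np.save("T2.npy",T);cv2.imwrite("pics/w2.png",ctrl.snapshot("wrist")[:,:,::-1])
b=T[:3,3].copy();b[2]+=-.0285+.062
for P in([.576,.08,.085],[.582,-.017,.09],b,b+[0,0,.015]): print(proj("wrist",P,T))
```

```text
[0.6359 0.1538 0.2575] [ 1.7999e+02 -2.0000e-02 -1.2650e+02]
(np.float64(285.168970534918), np.float64(93.74542980336402))
(np.float64(222.57502098642829), np.float64(23.665542944671017))
(np.float64(279.38220732109784), np.float64(288.13381590090177))
(np.float64(279.0849661748112), np.float64(306.9416914954629))
```

View pics/w2.png

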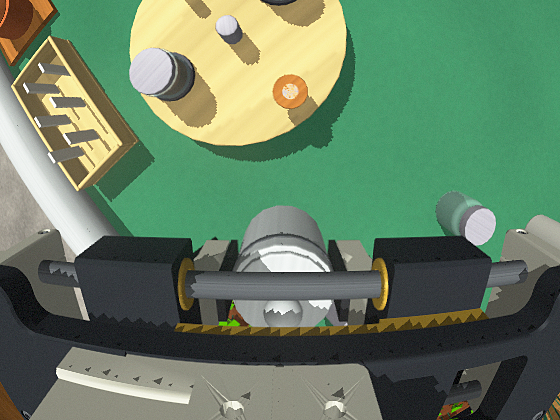

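The orange cap is at (290,91) and the post top near (231,24). The tin hangs upright in the grip, its wall spanning u≈241–330 at the lid, with the near bottom edge at row ≈206.

Run:
```python
from h import *
T=np.load("T2.npy");im=cv2.imread("pics/w2.png");hsv=cv2.cvtColor(im,cv2.COLOR_BGR2HSV)
m=((hsv[...,0]>3)&(hsv[...,0]<18)&(hsv[...,1]>140)).astype(np.uint8);m[:60]=0;m[125:]=0;m[:,:265]=0;m[:,320:]=0
c=max(cv2.findContours(m,0,2)[0],key=cv2.contourArea);e=cv2.minEnclosingCircle(c);el=cv2.fitEllipse(c);print(e,el)
cap=at("wrist",*el[0],.083,T);print("cap",cap)
def tl(x,y,z):return T[:3,3]+T[:3,:3]@np.array([x,y,0])+[0,0,z]
for d in(-.004,-.002,0,.002,.004):
    print(d,"near bottom",np.round(proj("wrist",tl(d+.024,0,-.0285),T),1),"lid near",np.round(proj("wrist",tl(d+.024,0,.0335),T),1),"knob",np.round(proj("wrist",tl(d,0,.0485),T),1))
for y in(-.024,.024):print("lid sides",proj("wrist",tl(0,y,.0335),T))
pr=[]
cr=cv2.resize(im[190:340,210:360],None,fx=4,fy=4,interpolation=2);cv2.imwrite("pics/c2.png",cr)
```

```text
((289.87255859375, 91.2254867553711), 17.439857482910156) ((289.8115234375, 91.13430786132812), (33.51057815551758, 34.1225700378418), 86.28196716308594)
cap [0.57055494 0.08051324 0.083     ]
-0.004 near bottom [280.1 205.6] lid near [279.2 246.6] knob [279.1 315. ]
-0.002 near bottom [280.1 202.3] lid near [279.1 242.2] knob [279.1 311. ]
0 near bottom [280.1 199.1] lid near [279.1 237.7] knob [279.1 306.9]
0.002 near bottom [280.1 195.8] lid near [279.1 233.1] knob [279.1 302.8]
0.004 near bottom [280.1 192.5] lid near [279.1 228.5] knob [279.  298.6]
lid sides (np.float64(225.30467399845782), np.float64(287.3384489805535))
lid sides (np.float64(333.6294221449049), np.float64(287.39895731064047))
```

View pics/c2.png

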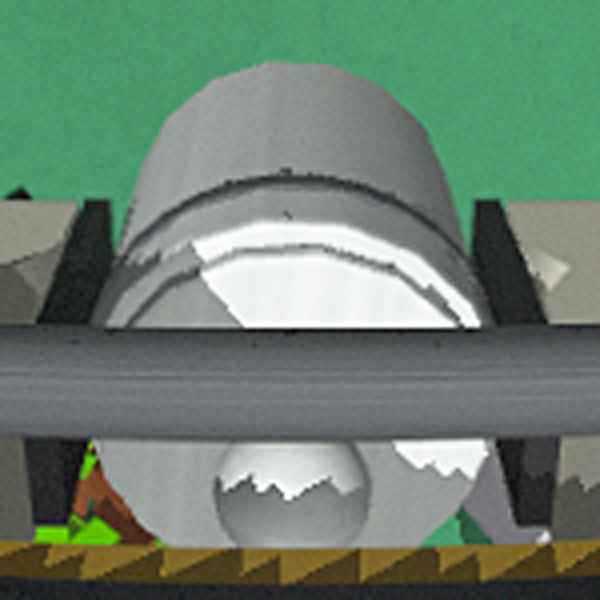

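Run:
```python
from h import *
T=tcp();d=T[:3,:3].T@(np.array([.57055,.08051,0])-T[:3,3])*1000
print("tool xy shift",d[0]+3.8,d[1]-1.6,"z to 25mm above:",(T[2,3]-(.085+.0285+.025))*1000)
```

```text
tool xy shift 101.56223638049258 7.4016674684494195 z to 25mm above: 119.17186995592205
```

Emit:
{"name": "apply_moves", "arguments": {
  "deltas": [
    {"fingers":40,"delta_pos":[20,1,0],"angular":[0,0,0]},
    {"fingers":40,"delta_pos":[55,4,0],"angular":[0,0,0]},
    {"fingers":40,"delta_pos":[85,6,20],"angular":[0,0,0]},
    {"fingers":40,"delta_pos":[101.5,7.5,50],"angular":[0,0,0]},
    {"fingers":40,"delta_pos":[101.5,7.5,85],"angular":[0,0,0]},
    {"fingers":40,"delta_pos":[101.5,7.5,108],"angular":[0,0,0]},
    {"fingers":40,"delta_pos":[101.5,7.5,119],"angular":[0,0,0]},
    {"fingers":40,"delta_pos":[101.5,7.5,119],"angular":[0,0,0]},
    {"fingers":40,"delta_pos":[101.5,7.5,119],"angular":[0,0,0]},
    {"fingers":40,"delta_pos":[101.5,7.5,119],"angular":[0,0,0]}
  ]
}}

```text
clock: 8.2
tool_pos: [0.5708, 0.0778, 0.1401]
orientation: [-179.9, 0.1, -126.4]
force: [-0.6, -0.3, -0.6]
opening: 0.0476
gripper_force: 30.0
```

Run:
```python
from h import *
T=tcp();o=ctrl.get_obs();print(o["tool_pos"].round(4),o["orientation"].round(2))
np.save("T3.npy",T);s=ctrl.snapshot("scene")[:,:,::-1];w=ctrl.snapshot("wrist")[:,:,::-1]
cv2.imwrite("pics/s3.png",s);cv2.imwrite("pics/w3.png",w)
c1=cv2.resize(s[160:235,285:345],(400,500),interpolation=2)
c2=cv2.resize(w[120:320,205:355],(375,500),interpolation=2)
cv2.imwrite("pics/c3.png",np.hstack([c1,c2]))
```

```text
[0.5708 0.0778 0.1401] [-1.7992e+02  1.1000e-01 -1.2643e+02]
```

View pics/c3.png

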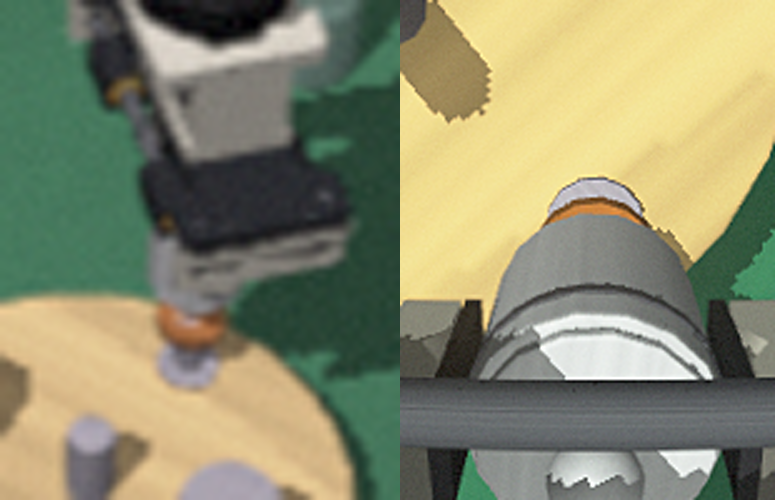

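Run:
```python
from h import *
T=np.load("T3.npy");T[:3,:3]=R.from_euler("xyz",[180,0,-126.4],degrees=True).as_matrix()
for dx in(-4,-2,0,2,4):
    for z in(.085,.08,.075):
        P=T[:3,3]+T[:3,:3]@np.array([-.0038+dx/1000+.018,.0016,0]);P[2]=z
        print(dx,z,np.round(proj("wrist",P,T),1),end=" ")
    print()
```

```text
-4 0.085 [282.8 208.7] -4 0.08 [282.8 206.6] -4 0.075 [282.7 204.7] 
-2 0.085 [282.8 205.8] -2 0.08 [282.8 203.9] -2 0.075 [282.7 202. ] 
0 0.085 [282.8 203. ] 0 0.08 [282.7 201.1] 0 0.075 [282.7 199.2] 
2 0.085 [282.8 200.2] 2 0.08 [282.7 198.3] 2 0.075 [282.7 196.5] 
4 0.085 [282.8 197.3] 4 0.08 [282.7 195.5] 4 0.075 [282.7 193.8]
```

Emit:
{"name": "apply_moves", "arguments": {
  "deltas": [
    {"fingers":40,"delta_pos":[0.5,1,6],"angular":[0,0,0]},
    {"fingers":40,"delta_pos":[0.5,1,13],"angular":[0,0,0]},
    {"fingers":40,"delta_pos":[0.5,1,19],"angular":[0,0,0]},
    {"fingers":40,"delta_pos":[0.5,1,22],"angular":[0,0,0]},
    {"fingers":40,"delta_pos":[0.5,1,23],"angular":[0,0,0]},
    {"fingers":40,"delta_pos":[0.5,1,23],"angular":[0,0,0]},
    {"fingers":40,"delta_pos":[0.5,1,23],"angular":[0,0,0]}
  ]
}}

```text
clock: 9.0
tool_pos: [0.5689, 0.0778, 0.1157]
orientation: [-180.0, 0.0, -126.4]
force: [0.0, -0.4, -1.3]
opening: 0.0478
gripper_force: 30.0
```

Emit:
{"name": "apply_moves", "arguments": {
  "deltas": [
    {"fingers":40,"delta_pos":[0,0,0.5],"angular":[0,0,0]},
    {"fingers":40,"delta_pos":[0,0,1],"angular":[0,0,0]},
    {"fingers":40,"delta_pos":[0,0,1],"angular":[0,0,0]}
  ]
}}

```text
clock: 9.3
tool_pos: [0.5687, 0.0777, 0.1146]
orientation: [-180.0, 0.0, -126.4]
force: [-0.6, -0.1, -1.8]
opening: 0.0476
gripper_force: 30.0
```

Emit:
{"name": "apply_moves", "arguments": {
  "deltas": [
    {"fingers":40,"delta_pos":[0,0,0.5],"angular":[0,0,0]},
    {"fingers":40,"delta_pos":[0,0,0.5],"angular":[0,0,0]},
    {"fingers":40,"delta_pos":[0,0,1],"angular":[0,0,0]},
    {"fingers":40,"delta_pos":[0,0,1],"angular":[0,0,0]}
  ]
}}

```text
clock: 9.7
tool_pos: [0.5687, 0.0777, 0.1136]
orientation: [-180.0, 0.0, -126.4]
force: [0.2, 0.7, -2.2]
opening: 0.0474
gripper_force: 30.0
```

Emit:
{"name": "apply_moves", "arguments": {
  "deltas": [
    {"fingers":40,"delta_pos":[0,0,0.5],"angular":[0,0,0]},
    {"fingers":40,"delta_pos":[0,0,0.5],"angular":[0,0,0]},
    {"fingers":40,"delta_pos":[0,0,0.5],"angular":[0,0,0]}
  ]
}}

```text
clock: 10.0
tool_pos: [0.5691, 0.0778, 0.1135]
orientation: [-180.0, 0.0, -126.4]
force: [-0.1, -0.8, 3.4]
opening: 0.0474
gripper_force: 30.0
```

Emit:
{"name": "apply_moves", "arguments": {
  "deltas": [
    {"fingers":47,"delta_pos":[0,0,0],"angular":[0,0,0]},
    {"fingers":49,"delta_pos":[0,0,0],"angular":[0,0,0]},
    {"fingers":52,"delta_pos":[0,0,0],"angular":[0,0,0]},
    {"fingers":60,"delta_pos":[0,0,0],"angular":[0,0,0]},
    {"fingers":68,"delta_pos":[0,0,0],"angular":[0,0,0]},
    {"fingers":70,"delta_pos":[0,0,0],"angular":[0,0,0]},
    {"fingers":70,"delta_pos":[0,0,0],"angular":[0,0,0]}
  ]
}}

```text
clock: 10.7
tool_pos: [0.5687, 0.0777, 0.113]
orientation: [180.0, -0.0, -126.4]
force: [-0.2, 0.1, -0.2]
opening: 0.0698
gripper_force: 0.0
```

Emit:
{"name": "apply_moves", "arguments": {
  "deltas": [
    {"fingers":70,"delta_pos":[0,0,-10],"angular":[0,0,0]},
    {"fingers":70,"delta_pos":[0,0,-35],"angular":[0,0,0]},
    {"fingers":70,"delta_pos":[0,0,-75],"angular":[0,0,0]},
    {"fingers":70,"delta_pos":[0,0,-115],"angular":[0,0,0]},
    {"fingers":70,"delta_pos":[-40,0,-125],"angular":[0,0,0]},
    {"fingers":70,"delta_pos":[-80,0,-125],"angular":[0,0,0]},
    {"fingers":70,"delta_pos":[-100,0,-125],"angular":[0,0,0]},
    {"fingers":70,"delta_pos":[-100,0,-125],"angular":[0,0,0]},
    {"fingers":70,"delta_pos":[-100,0,-125],"angular":[0,0,0]},
    {"fingers":70,"delta_pos":[-100,0,-125],"angular":[0,0,0]}
  ]
}}

```text
clock: 11.7
tool_pos: [0.6277, 0.1576, 0.2385]
orientation: [-180.0, -0.0, -126.4]
force: [-1.0, 0.3, -0.5]
opening: 0.07
gripper_force: 0.0
```

Run:
```python
from h import *
T=tcp();o=ctrl.get_obs();print(o["tool_pos"].round(4),o["orientation"].round(2))
np.save("T4.npy",T);w=ctrl.snapshot("wrist")[:,:,::-1];s=ctrl.snapshot("scene")[:,:,::-1]
cv2.imwrite("pics/w4.png",w);cv2.imwrite("pics/s4.png",s)
c1=cv2.resize(w[0:180,130:360],(507,396),interpolation=2);c2=cv2.resize(s[165:255,250:310+32],(280,396*280//280),interpolation=2)
c2=cv2.resize(s[155:255,275:345],(277,396),interpolation=2)
cv2.imwrite("pics/c4.png",np.hstack([c1,c2]))
```

```text
[0.6277 0.1576 0.2385] [-180.     -0.   -126.45]
```

View pics/c4.png

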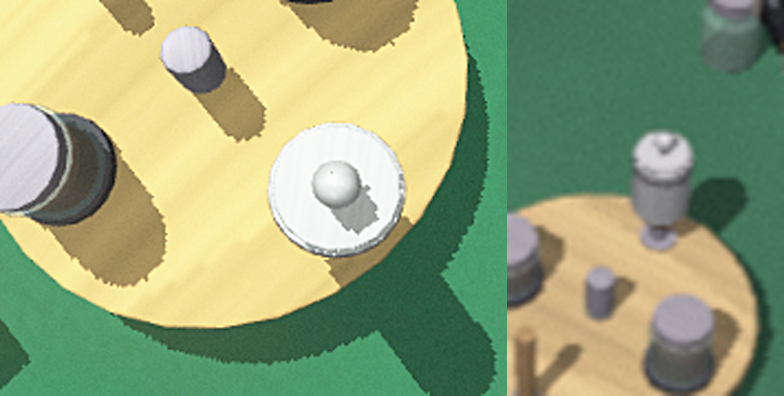

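The tin stands upright on the stand, its knob at crop (337,184), and the foot shows centred under it in the scene crop.

Run:
```python
from h import *
T=np.load("T4.npy");s=507/230
f=lambda x,y,z:at("wrist",x/s+130,y/s,z,T)
print("knob",f(337,184,.162),"lid",f(336.5,189.5,.147),"post",f(188,50,.09))
T2=np.load("T2.npy");print("post w2",at("wrist",230.5,22,.09,T2))
# refined pointer & disc in top image
im=cv2.imread("pics/top.png");hsv=cv2.cvtColor(im,cv2.COLOR_BGR2HSV)
m=((hsv[...,0]>14)&(hsv[...,0]<32)&(hsv[...,1]>60)&(hsv[...,2]>120)).astype(np.uint8);m[:150]=0;m[230:]=0;m[:,:245]=0;m[:,:]*=1;m[:,326:]=0
c=max(cv2.findContours(m,0,2)[0],key=cv2.contourArea);e=cv2.fitEllipse(cv2.convexHull(c));print(e,at("top",*e[0],.045))
m=((hsv[...,1]<60)&(hsv[...,2]>90)).astype(np.uint8);m[:226]=0;m[245:]=0;m[:,:275]=0;m[:,295:]=0
ys,xs=np.nonzero(m)
for y in range(226,245):
    q=xs[ys==y]; 
    if len(q): print(y,q.min(),q.max(),at("top",q.mean(),y,.01 if y<236 else .046).round(4))
# wrist T2-only check of the scene cap/disc
im=cv2.imread("pics/scene.png");hsv=cv2.cvtColor(im,cv2.COLOR_BGR2HSV)
m=((hsv[...,0]>12)&(hsv[...,0]<32)&(hsv[...,1]>60)&(hsv[...,2]>110)).astype(np.uint8);m[:200]=0;m[272:]=0;m[:,:255]=0;m[:,343:]=0
c=max(cv2.findContours(m,0,2)[0],key=cv2.contourArea);e=cv2.fitEllipse(cv2.convexHull(c));print(e,at("scene",*e[0],.045))
```

```text
knob [0.56919145 0.08133273 0.162     ] lid [0.56959084 0.0816233  0.147     ] post [ 0.57930157 -0.01211657  0.09      ]
post w2 [ 0.57476665 -0.01325478  0.09      ]
((285.48516845703125, 190.7776336669922), (68.9249496459961, 69.76765441894531), 97.4525375366211) [ 0.58123659 -0.01572136  0.045     ]
226 282 287 [ 0.4538 -0.0122  0.01  ]
227 283 287 [ 0.4501 -0.0141  0.01  ]
228 283 287 [ 0.4464 -0.0141  0.01  ]
229 283 287 [ 0.4426 -0.0141  0.01  ]
230 283 287 [ 0.4389 -0.014   0.01  ]
231 283 287 [ 0.4352 -0.014   0.01  ]
232 283 287 [ 0.4315 -0.014   0.01  ]
233 283 287 [ 0.4277 -0.014   0.01  ]
234 283 287 [ 0.424 -0.014  0.01 ]
235 283 287 [ 0.4203 -0.0139  0.01  ]
236 283 287 [ 0.4145 -0.013   0.046 ]
237 283 287 [ 0.4109 -0.013   0.046 ]
238 283 287 [ 0.4073 -0.013   0.046 ]
239 283 287 [ 0.4036 -0.013   0.046 ]
240 283 287 [ 0.4    -0.0129  0.046 ]
241 283 287 [ 0.3964 -0.0129  0.046 ]
((298.1900939941406, 235.21946716308594), (66.28170013427734, 79.5124740600586), 86.44458770751953) [ 0.58682305 -0.01937142  0.045     ]
```

Run:
```python
from h import *
print(delta([.665,-.106,.245],[180,0,-170]))
```

```text
(array([ 189.7, -186.5,   -6.4]), array([-0.000e+00,  3.000e-02,  4.353e+01]))
```

Emit:
{"name": "apply_moves", "arguments": {
  "deltas": [
    {"fingers":60,"delta_pos":[20,-20,-6],"angular":[0,0,5]},
    {"fingers":60,"delta_pos":[47,-46,-6],"angular":[0,0,11]},
    {"fingers":60,"delta_pos":[77,-76,-6],"angular":[0,0,18]},
    {"fingers":60,"delta_pos":[107,-105,-6],"angular":[0,0,25]},
    {"fingers":60,"delta_pos":[137,-135,-6],"angular":[0,0,32]},
    {"fingers":60,"delta_pos":[165,-162,-6],"angular":[0,0,38]},
    {"fingers":60,"delta_pos":[190,-186,-6],"angular":[0,0,43.5]},
    {"fingers":60,"delta_pos":[190,-186,-6],"angular":[0,0,43.5]},
    {"fingers":60,"delta_pos":[190,-186,-6],"angular":[0,0,43.5]},
    {"fingers":60,"delta_pos":[190,-186,-6],"angular":[0,0,43.5]}
  ]
}}

```text
clock: 12.8
tool_pos: [0.6646, -0.1049, 0.2444]
orientation: [180.0, 0.0, -169.9]
force: [-0.1, 1.2, -0.0]
opening: 0.0603
gripper_force: 0.0
```

Run:
```python
from h import *
T=tcp();o=ctrl.get_obs();print(o["tool_pos"].round(4),o["orientation"].round(2),o["joint_pos"].round(1))
np.save("T5.npy",T);w=ctrl.snapshot("wrist")[:,:,::-1]
cv2.imwrite("pics/w5.png",w)
for P in([.586,-.12,.135],[.582,-.127,.045],[.582,-.0165,.09],[.57,.08,.16],[.41,-.013,.046]): print(np.round(proj("wrist",P,T),1))
```

```text
[ 0.6646 -0.1049  0.2444] [ 1.7999e+02  2.0000e-02 -1.6990e+02] [  7.6  19.8   1.9  -0.  -72.1 -87.5]
[279.9 108. ]
[274.9 105. ]
[384.8 126.3]
[506.5 144.6]
[399.  -13.8]
```

View pics/w5.png

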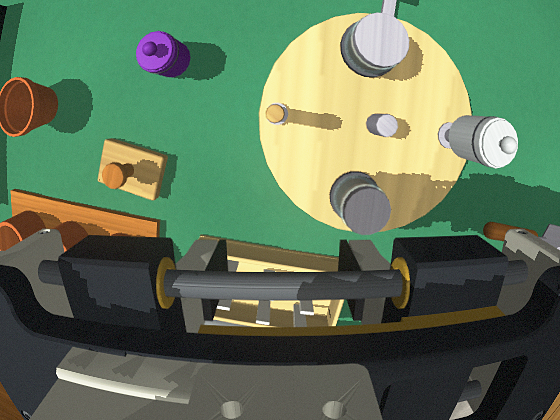

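Handle top is at (276,114), post at (386,126), tin on its stand at (508,145) and the pointer bar at the top edge, u≈390.

Run:
```python
from h import *
T=np.load("T5.npy")
h=at("wrist",276,114,.135,T);f=at("wrist",282,115,.05,T);print(h,f,"post",at("wrist",386,124.5,.09,T),"knob",at("wrist",508.5,145,.162,T))
im=cv2.imread("pics/w5.png");hsv=cv2.cvtColor(im,cv2.COLOR_BGR2HSV)
m=((hsv[...,0]>14)&(hsv[...,0]<32)&(hsv[...,1]>60)&(hsv[...,2]>100)).astype(np.uint8);m[232:]=0;m[:,:255]=0;m[:,475:]=0
c=max(cv2.findContours(m,0,2)[0],key=cv2.contourArea);H=cv2.convexHull(c)[:,0]
P=np.array([at("wrist",u,v,.045,T)[:2] for u,v in H]);A=np.c_[2*P,np.ones(len(P))];s=np.linalg.lstsq(A,(P**2).sum(1),rcond=None)[0];print("disc",s[:2],np.sqrt(s[2]+s[0]**2+s[1]**2))
print(delta([*h[:2],.088],[180,0,-170]))
```

```text
[ 0.59140149 -0.1222764   0.135     ] [ 0.59145008 -0.11752858  0.05      ] post [ 0.57994028 -0.01570195  0.09      ] knob [0.56993146 0.08088981 0.162     ]
disc [ 0.58014833 -0.01484423] 0.12846510331803082
(array([ 75.3,  -4.6, 156.3]), array([0.  , 0.02, 0.14]))
```

Emit:
{"name": "apply_moves", "arguments": {
  "deltas": [
    {"fingers":60,"delta_pos":[35,-2,0],"angular":[0,0,0]},
    {"fingers":60,"delta_pos":[65,-4,5],"angular":[0,0,0]},
    {"fingers":60,"delta_pos":[74,-5,25],"angular":[0,0,0]},
    {"fingers":60,"delta_pos":[74,-5,60],"angular":[0,0,0]},
    {"fingers":60,"delta_pos":[74,-5,95],"angular":[0,0,0]},
    {"fingers":60,"delta_pos":[74,-5,125],"angular":[0,0,0]},
    {"fingers":60,"delta_pos":[74,-5,147],"angular":[0,0,0]},
    {"fingers":60,"delta_pos":[74,-5,156],"angular":[0,0,0]},
    {"fingers":60,"delta_pos":[74,-5,156],"angular":[0,0,0]},
    {"fingers":60,"delta_pos":[74,-5,156],"angular":[0,0,0]}
  ]
}}

```text
clock: 13.85
tool_pos: [0.5938, -0.1226, 0.0892]
orientation: [-180.0, 0.1, -169.9]
force: [0.7, 0.1, -0.2]
opening: 0.0601
gripper_force: 0.0
```

Emit:
{"name": "apply_moves", "arguments": {
  "deltas": [
    {"fingers":45,"delta_pos":[0,0,0],"angular":[0,0,0]},
    {"fingers":30,"delta_pos":[0,0,0],"angular":[0,0,0]},
    {"fingers":22,"delta_pos":[0,0,0],"angular":[0,0,0]},
    {"fingers":18,"delta_pos":[0,0,0],"angular":[0,0,0]},
    {"fingers":14,"delta_pos":[0,0,0],"angular":[0,0,0]},
    {"fingers":10,"delta_pos":[0,0,0],"angular":[0,0,0]},
    {"fingers":8,"delta_pos":[0,0,0],"angular":[0,0,0]},
    {"fingers":8,"delta_pos":[0,0,0],"angular":[0,0,0]}
  ]
}}

```text
clock: 14.65
tool_pos: [0.593, -0.1241, 0.0882]
orientation: [-179.9, -0.0, -169.9]
force: [0.2, -6.4, -0.2]
opening: 0.0155
gripper_force: 30.0
```

Run:
```python
from h import *
o=ctrl.get_obs();print(o["tool_pos"].round(4),o["orientation"].round(2),o["opening"],o["force"].round(1),o["moment"].round(2))
T=tcp();np.save("T6.npy",T);w=ctrl.snapshot("wrist")[:,:,::-1];cv2.imwrite("pics/w6.png",w)
```

```text
[ 0.593  -0.1241  0.0882] [-1.7993e+02 -2.0000e-02 -1.6994e+02] 0.015539050776843732 [ 0.2 -6.4 -0.2] [-2.02 -0.45  0.04]
```

```bash
cat >> h.py <<'E'
def arc(C,r,ph0,ph1,n=10,yaw=-169.94,off=(0,0)):
    A=R.from_euler("xyz",[180,0,yaw],degrees=True).as_matrix()
    p=lambda a:np.array([C[0]+r*np.cos(a),C[1]+r*np.sin(a),0])
    a=np.radians(ph0);out=[]
    for k in np.linspace(ph0,ph1,n+1)[1:]: out.append((A.T@(p(np.radians(k))-p(a)+[*off,0])*1000)[:2].round(1).tolist())
    return out
E
python3 - <<'E'
from h import *
print(arc((.581,-.016),.110,-83.7,-63.7,off=(0,-.0015)))
print(arc((.581,-.016),.110,-63.7,-43.7))
E
```

```text
[[-3.6, -1.7], [-7.4, -1.7], [-11.3, -1.6], [-15.1, -1.4], [-18.9, -1.1], [-22.7, -0.6], [-26.5, 0.0], [-30.3, 0.8], [-34.0, 1.7], [-37.7, 2.7]]
[[-3.7, 1.1], [-7.3, 2.4], [-10.9, 3.8], [-14.4, 5.3], [-17.9, 6.9], [-21.3, 8.7], [-24.6, 10.6], [-27.9, 12.6], [-31.1, 14.7], [-34.3, 16.9]]
```

Emit:
{"name": "apply_moves", "arguments": {
  "deltas": [
    {"fingers":8,"delta_pos":[-3.5,-1.7,0],"angular":[0,0,0]},
    {"fingers":8,"delta_pos":[-7.4,-1.7,0],"angular":[0,0,0]},
    {"fingers":8,"delta_pos":[-11.3,-1.6,0],"angular":[0,0,0]},
    {"fingers":8,"delta_pos":[-15.1,-1.4,0],"angular":[0,0,0]},
    {"fingers":8,"delta_pos":[-18.9,-1.1,0],"angular":[0,0,0]},
    {"fingers":8,"delta_pos":[-22.7,-0.6,0],"angular":[0,0,0]},
    {"fingers":8,"delta_pos":[-26.5,0,0],"angular":[0,0,0]},
    {"fingers":8,"delta_pos":[-30.3,0.8,0],"angular":[0,0,0]},
    {"fingers":8,"delta_pos":[-34,1.7,0],"angular":[0,0,0]},
    {"fingers":8,"delta_pos":[-37.7,2.7,0],"angular":[0,0,0]}
  ]
}}

```text
clock: 15.7
tool_pos: [0.6301, -0.1139, 0.0882]
orientation: [-180.0, 0.0, -169.9]
force: [0.1, -3.2, 1.7]
opening: 0.0154
gripper_force: 30.0
```

Emit:
{"name": "apply_moves", "arguments": {
  "deltas": [
    {"fingers":8,"delta_pos":[-3.7,1.1,0],"angular":[0,0,0]},
    {"fingers":8,"delta_pos":[-7.3,2.4,0],"angular":[0,0,0]},
    {"fingers":8,"delta_pos":[-10.9,3.8,0],"angular":[0,0,0]},
    {"fingers":8,"delta_pos":[-14.4,5.3,0],"angular":[0,0,0]},
    {"fingers":8,"delta_pos":[-17.9,6.9,0],"angular":[0,0,0]},
    {"fingers":8,"delta_pos":[-21.3,8.7,0],"angular":[0,0,0]},
    {"fingers":8,"delta_pos":[-24.6,10.6,0],"angular":[0,0,0]},
    {"fingers":8,"delta_pos":[-27.9,12.6,0],"angular":[0,0,0]},
    {"fingers":8,"delta_pos":[-31.1,14.7,0],"angular":[0,0,0]},
    {"fingers":8,"delta_pos":[-34.3,16.9,0],"angular":[0,0,0]}
  ]
}}

```text
clock: 16.7
tool_pos: [0.6615, -0.0912, 0.0882]
orientation: [-180.0, 0.1, -169.9]
force: [4.3, -3.4, 1.3]
opening: 0.0156
gripper_force: 30.0
```

Run:
```python
from h import *
print(ctrl.get_obs()["opening"])
p=ctrl.get_obs()["tool_pos"][:2]-[.581,-.016];print(np.hypot(*p),np.degrees(np.arctan2(p[1],p[0])))
print(arc((.581,-.016),.110,-43.7,-21.7,11))
print(arc((.581,-.016),.110,-23.7,-3.7))
```

```text
0.015574474323324738
0.11013224900937098 -43.05689771112822
[[-3.1, 2.3], [-6.0, 4.8], [-8.9, 7.3], [-11.7, 9.9], [-14.4, 12.6], [-17.0, 15.5], [-19.5, 18.4], [-21.9, 21.4], [-24.2, 24.4], [-26.4, 27.6], [-28.5, 30.8]]
[[-2.1, 3.2], [-4.0, 6.5], [-5.9, 9.9], [-7.6, 13.3], [-9.2, 16.8], [-10.7, 20.3], [-12.1, 23.9], [-13.3, 27.6], [-14.4, 31.3], [-15.4, 35.0]]
```

Tracking well, with small forces.

Emit:
{"name": "apply_moves", "arguments": {
  "deltas": [
    {"fingers":8,"delta_pos":[-3.1,2.3,0],"angular":[0,0,0]},
    {"fingers":8,"delta_pos":[-6,4.8,0],"angular":[0,0,0]},
    {"fingers":8,"delta_pos":[-8.9,7.3,0],"angular":[0,0,0]},
    {"fingers":8,"delta_pos":[-11.7,9.9,0],"angular":[0,0,0]},
    {"fingers":8,"delta_pos":[-14.4,12.6,0],"angular":[0,0,0]},
    {"fingers":8,"delta_pos":[-17,15.5,0],"angular":[0,0,0]},
    {"fingers":8,"delta_pos":[-19.5,18.4,0],"angular":[0,0,0]},
    {"fingers":8,"delta_pos":[-21.9,21.4,0],"angular":[0,0,0]},
    {"fingers":8,"delta_pos":[-24.2,24.4,0],"angular":[0,0,0]},
    {"fingers":8,"delta_pos":[-26.4,27.6,0],"angular":[0,0,0]}
  ]
}}

```text
clock: 17.7
tool_pos: [0.6831, -0.059, 0.0882]
orientation: [-180.0, 0.1, -169.9]
force: [6.4, -3.5, -1.1]
opening: 0.0153
gripper_force: 30.0
```

Emit:
{"name": "apply_moves", "arguments": {
  "deltas": [
    {"fingers":8,"delta_pos":[-2.1,3.2,0],"angular":[0,0,0]},
    {"fingers":8,"delta_pos":[-4,6.5,0],"angular":[0,0,0]},
    {"fingers":8,"delta_pos":[-5.9,9.9,0],"angular":[0,0,0]},
    {"fingers":8,"delta_pos":[-7.6,13.3,0],"angular":[0,0,0]},
    {"fingers":8,"delta_pos":[-9.2,16.8,0],"angular":[0,0,0]},
    {"fingers":8,"delta_pos":[-10.7,20.3,0],"angular":[0,0,0]},
    {"fingers":8,"delta_pos":[-12.1,23.9,0],"angular":[0,0,0]},
    {"fingers":8,"delta_pos":[-13.3,27.6,0],"angular":[0,0,0]},
    {"fingers":8,"delta_pos":[-13.3,27.6,0],"angular":[0,0,0]},
    {"fingers":8,"delta_pos":[-13.3,27.6,0],"angular":[0,0,0]}
  ]
}}

```text
clock: 18.7
tool_pos: [0.6915, -0.0287, 0.0882]
orientation: [180.0, 0.2, -169.9]
force: [5.5, -0.6, 0.1]
opening: 0.0158
gripper_force: 30.0
```

Run:
```python
from h import *
o=ctrl.get_obs();p=o["tool_pos"][:2]-[.581,-.016];print(o["tool_pos"].round(4),o["force"].round(1),np.hypot(*p),np.degrees(np.arctan2(p[1],p[0])))
T=tcp();np.save("T7.npy",T);w=ctrl.snapshot("wrist")[:,:,::-1];t=ctrl.snapshot("top")[:,:,::-1]
cv2.imwrite("pics/w7.png",w);cv2.imwrite("pics/t7.png",t)
c2=cv2.resize(t[150:250,250:325],(300,400),interpolation=2);c1=cv2.resize(w[0:240,150:450],(500,400),interpolation=2)
cv2.imwrite("pics/c7.png",np.hstack([c1,c2]))
```

```text
[ 0.6915 -0.0287  0.0882] [ 5.5 -0.6  0.1] 0.11123044775929074 -6.547557180286864
```

View pics/c7.png

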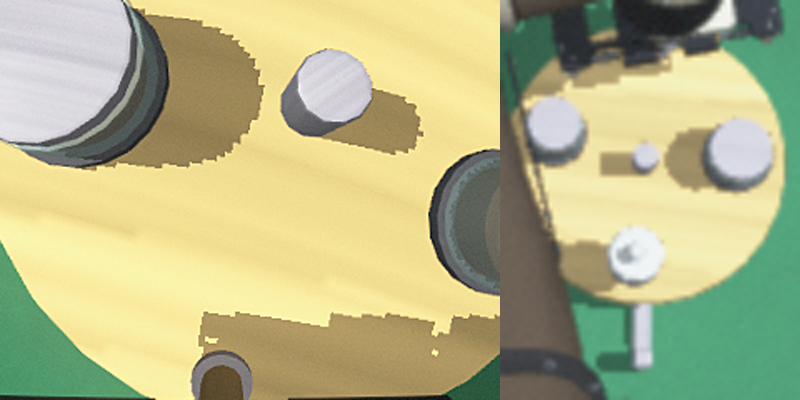

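The top crop shows the tin at (635,254), slightly left of the post-to-pointer line, with the bar at x≈642 and the post at (646,157). I'll measure this with sub-pixel segmentation.

```bash
cat >> h.py <<'E'
def align(im):
    "top image BGR: stand angle and pointer angle about the axis"
    g=im.astype(float); hsv=cv2.cvtColor(im,cv2.COLOR_BGR2HSV)
    def cen(u0,u1,v0,v1,thr,smax=60):
        s=hsv[v0:v1,u0:u1]; m=((s[...,2]>thr)&(s[...,1]<smax)).astype(np.uint8)
        n,l,st,c=cv2.connectedComponentsWithStats(m); k=1+np.argmax(st[1:,4]); return c[k]+[u0,v0],st[k]
    tin,st=cen(274,296,204,224,150); post,sp=cen(280,292,183,195,120)
    # lid centre from bright extent (circle box)
    bc=np.array([st[0]+274+(st[2]-1)/2,st[1]+204+(st[3]-1)/2])
    bar=[];
    for v in range(228,235):
        r=im[v,274:296].astype(float); w=np.clip(r[:,2]-60,0,None); w[w<40]=0; bar.append((w*np.arange(274,296)).sum()/w.sum())
    P=at("top",np.mean(bar),231,.01)
    return dict(tin=tin,box=bc,st=st,post=post,tinW=at("top",*tin,.15),boxW=at("top",*bc,.147),postW=at("top",*post,.088),bar=np.round(bar,2),barW=P)
E
python3 - <<'E'
from h import *
for k,v in align(cv2.imread("pics/t7.png")).items(): print(k,np.round(v,4))
im0=cv2.imread("pics/top.png")
d=align(im0);print(d["post"],d["postW"],d["bar"],d["barW"])
E
```

```text
tin [283.8057 212.9943]
box [284.  213.5]
st [  3   2  15  16 175]
post [286.     188.6905]
tinW [ 0.4876 -0.0068  0.15  ]
boxW [ 0.4862 -0.0075  0.147 ]
postW [ 0.5821 -0.0165  0.088 ]
bar [285.32 285.33 285.31 285.31 285.31 285.31 285.28]
barW [ 0.4352 -0.0152  0.01  ]
[286.18918919 188.59459459] [ 0.58241399 -0.0171616   0.088     ] [285.15 285.16 285.15 285.16 285.15 285.13 285.12] [ 0.43518051 -0.01455473  0.01      ]
```

Emit:
{"name": "apply_moves", "arguments": {
  "deltas": [
    {"fingers":8,"delta_pos":[-0.7,1.9,0],"angular":[0,0,0]},
    {"fingers":8,"delta_pos":[-1.4,3.8,0],"angular":[0,0,0]},
    {"fingers":8,"delta_pos":[-2.1,5.7,0],"angular":[0,0,0]},
    {"fingers":8,"delta_pos":[-2.8,7.6,0],"angular":[0,0,0]},
    {"fingers":8,"delta_pos":[-3.4,9.5,0],"angular":[0,0,0]},
    {"fingers":8,"delta_pos":[-3.4,9.5,0],"angular":[0,0,0]},
    {"fingers":8,"delta_pos":[-3.4,9.5,0],"angular":[0,0,0]},
    {"fingers":8,"delta_pos":[-3.4,9.5,0],"angular":[0,0,0]}
  ]
}}

```text
clock: 19.6
tool_pos: [0.6923, -0.0193, 0.0882]
orientation: [180.0, 0.1, -169.9]
force: [6.0, -0.4, 0.0]
opening: 0.0156
gripper_force: 30.0
```

Run:
```python
from h import *
o=ctrl.get_obs();print(o["tool_pos"].round(4),o["force"].round(1))
t=np.ascontiguousarray(ctrl.snapshot("top")[:,:,::-1]);s=ctrl.snapshot("scene")[:,:,::-1];cv2.imwrite("pics/t8.png",t);cv2.imwrite("pics/s8.png",s)
for k,v in align(t).items(): print(k,np.round(v,4))
```

```text
[ 0.6923 -0.0193  0.0882] [ 6.  -0.4  0. ]
tin [286.1637 213.0936]
box [286.  213.5]
st [  5   2  15  16 171]
post [286.     188.6905]
tinW [ 0.4872 -0.0149  0.15  ]
boxW [ 0.4861 -0.0144  0.147 ]
postW [ 0.5821 -0.0165  0.088 ]
bar [285.32 285.32 285.32 285.32 285.32 285.29 285.28]
barW [ 0.4352 -0.0152  0.01  ]
```

Run:
```python
from h import *
from scipy.optimize import least_squares as L
P=np.array([(.593,-.1241),(.6301,-.1139),(.6615,-.0912),(.6831,-.059),(.6915,-.0287),(.6923,-.0193)])
for f in(L(lambda c:np.hypot(*(P-c).T)-.11,[.58,-.016]),L(lambda c:np.hypot(*(P-c[:2]).T)-c[2],[.58,-.016,.11])): print(f.x,f.fun.round(4),np.degrees(np.arctan2(*(P[-1]-f.x[:2])[::-1])))
for s in("scene","s8"):
    im=cv2.imread(f"pics/{s}.png")
im=cv2.imread("pics/s8.png");cv2.imwrite("pics/c8.png",cv2.resize(im[175:285,225:345],None,fx=5,fy=5,interpolation=2))
```

```text
[ 0.58241884 -0.01469292] [-0.0001  0.0001  0.     -0.     -0.     -0.    ] -2.400884613023515
[ 0.58271467 -0.01495733  0.10965163] [-0.      0.0001 -0.     -0.     -0.      0.    ] -2.269342767543579
```

View pics/c8.png

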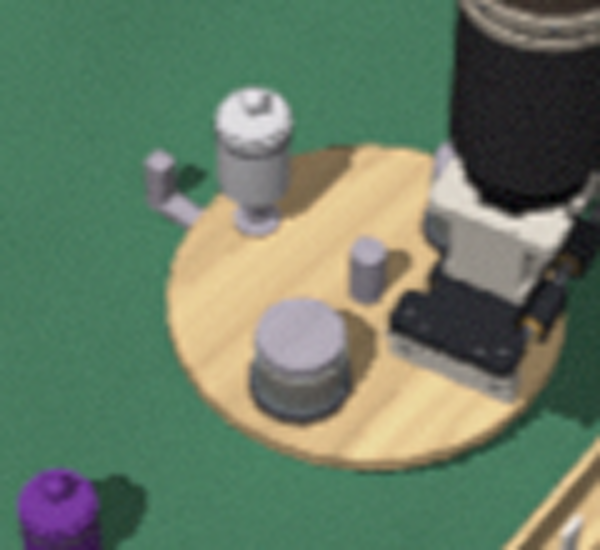

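Run:
```python
from h import *
f=lambda x,y,z:at("scene",x/5+225-.4,y/5+175-.4,z).round(4)
for k,a in dict(tip=(158.5,156,.046),tipfoot=(157,205,0),bar=(183,210,.01),foot=(258,221,.047),lid=(254,122,.147),knob=(257,99,.162),post=(368,249,.09)).items(): print(k,f(*a))
```

```text
tip [ 0.3981 -0.0081  0.046 ]
tipfoot [ 0.399  -0.0135  0.    ]
bar [ 0.4218 -0.012   0.01  ]
foot [ 0.4883 -0.0112  0.047 ]
lid [ 0.4882 -0.0137  0.147 ]
knob [ 0.486  -0.0078  0.162 ]
post [ 0.5808 -0.0133  0.09  ]
```

Run:
```python
from h import *
T=np.load("T5.npy");im=cv2.imread("pics/w5.png")
print([im[v,378:404,2].tolist() for v in (3,)])
for v in range(1,12,2):
    r=im[v,376:406].astype(float); g=r[:,1]-r[:,2]  # green excess
    k=np.nonzero(g<15)[0]+376; u=(k.min()+k.max())/2; print(v,k.min(),k.max(),at("wrist",u,v,.01,T).round(4),at("wrist",u,v,.046,T).round(4))
# disc edges in top image along rows through the centre (u extent), for axis y
for n in("top","t8"):
    hsv=cv2.cvtColor(cv2.imread(f"pics/{n}.png"),cv2.COLOR_BGR2HSV)
    for v in(186,196,200,204):
        q=np.nonzero((hsv[v,240:335,0]<34)&(hsv[v,240:335,1]>50))[0]+240;print(n,v,q.min(),q.max(),(q.min()+q.max())/2,at("top",(q.min()+q.max())/2,v,.044)[1].round(4))
```

```text
[[75, 74, 69, 68, 108, 114, 226, 219, 213, 215, 205, 215, 214, 211, 203, 205, 209, 200, 47, 24, 41, 67, 81, 77, 74, 80]]
1 383 396 [ 0.4174 -0.0123  0.01  ] [ 0.4333 -0.0219  0.046 ]
3 383 395 [ 0.4204 -0.0126  0.01  ] [ 0.4361 -0.0222  0.046 ]
5 382 395 [ 0.4235 -0.0129  0.01  ] [ 0.4388 -0.0224  0.046 ]
7 382 395 [ 0.4263 -0.0125  0.01  ] [ 0.4414 -0.0221  0.046 ]
9 381 394 [ 0.4294 -0.0134  0.01  ] [ 0.4443 -0.0229  0.046 ]
11 381 394 [ 0.4322 -0.013   0.01  ] [ 0.4468 -0.0226  0.046 ]
top 186 251 320 285.5 -0.0159
top 196 252 320 286.0 -0.0175
top 200 252 319 285.5 -0.0156
top 204 254 317 285.5 -0.0155
t8 186 240 320 280.0 0.0044
t8 196 240 320 280.0 0.0046
t8 200 240 319 279.5 0.0065
t8 204 240 317 278.5 0.0102
```

Emit:
{"name": "apply_moves", "arguments": {
  "deltas": [
    {"fingers":8,"delta_pos":[-0.4,0.9,0],"angular":[0,0,0]},
    {"fingers":8,"delta_pos":[-0.8,1.8,0],"angular":[0,0,0]},
    {"fingers":8,"delta_pos":[-0.8,1.8,0],"angular":[0,0,0]},
    {"fingers":8,"delta_pos":[-0.8,1.8,0],"angular":[0,0,0]},
    {"fingers":8,"delta_pos":[-0.8,1.8,0],"angular":[0,0,0]}
  ]
}}

```text
clock: 20.2
tool_pos: [0.6923, -0.0178, 0.0882]
orientation: [180.0, 0.0, -169.9]
force: [5.3, -0.0, 1.9]
opening: 0.0154
gripper_force: 30.0
```

Run:
```python
from h import *
o=ctrl.get_obs();print(o["tool_pos"].round(4),o["force"].round(1),o["qvel"].round(2),o["clock"],o["opening"],o["gripper_force"])
t=np.ascontiguousarray(ctrl.snapshot("top")[:,:,::-1])
d=align(t);print(d["tin"],d["tinW"],d["boxW"],d["barW"])
```

```text
[ 0.6923 -0.0178  0.0882] [ 5.3 -0.   1.9] [ 0.02  0.1   0.05  0.05  0.02 -0.04] 20.2 0.015419380019856951 29.99252289533615
[286.56140351 213.06432749] [ 0.48733054 -0.01622944  0.15      ] [ 0.48614594 -0.01609503  0.147     ] [ 0.43517931 -0.01515998  0.01      ]
```

```bash
python3 -c "
from plant import ctrl
print(ctrl.close_job())"
```

```text
the job is handed in; nothing more can be done
None
```

The tin stands upright on the stand, within about 1.5 mm of centre. The carousel is turned so the tin is in line with the pointer, to within about 1° by my measurements. The gripper still holds the handle, and I handed the job in at about 20 s; no verdict came back.

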